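# Stack the footed tray on the cooler's bin

### The arm

A 6-joint arm with a two-finger parallel gripper is mounted at the origin on the work surface. World frame = base frame: x ahead of the robot, y to its left, z up, the work surface at z = 0. Lengths are in m, angles in rad, forces in N, time in s.
With the tool pointing down it reaches from about 0.375 to 0.9 m from the base axis. Payload 3.1 kg.
Tool frame: the origin (TCP) lies at the centre of the arm's flange, where the gripper is bolted on; the fingertips stand 173 mm ahead of it and the grasp point (between the pads) lies 155 mm ahead of it; z points along the fingers, x is the direction in which the jaws open and shut, and the axes are right-handed (so a half turn about z gives the same grasp; the last joint's range is limited). The gripper opens to 85 mm and grips with 20 to 120 N. Pads are 22 mm wide; open, the fingers measure 114 mm over their backs; the gripper's body (76 mm by 85 mm) begins 54 mm behind the grasp point. The pads swing forward as they close: fully open they stand 13 mm farther back than shut.
Start: joints at [1.054, 0.527, 1.433, -0, 1.181, -0.178], TCP at [0.208, 0.589, 0.405] pointing down, gripper open.
Joint ranges: [-3.08, 3.08], [-0.75, 2.2], [0.22, 2.44], [-1.43, 4.57], [0, 2.65], [-2.85, 2.85]. Speed limits (rad/s): [2.79, 2.79, 3.14, 3.14, 3.14, 3.14].

### API

Orientations are given as a unit quaternion [x, y, z, w].
In Python, from station import manip gives the robot as it stands.
- The arm moves only by the shell command python3 -m jog 'ROWS' [OPENING] [FORCE]. ROWS is JSON, a list that holds one entry, the list of rows, each a list of 4 numbers: the shift along the world's x, y, z in mm, then the turn about the world's z in degrees. A call has exactly 8 rows; each row shifts and turns the commanded pose from where the row before left it; what a row does not reach is not made up. A row lasts 1/8 s, in which the tool goes at most 62.5 mm and 10.7 degrees, less where a joint would pass 70% of its speed; a pose out of reach is approached as far as the arm can. A call is refused whole if a number of a shift passes 62.5 or a number of a turn 10.7, either way. A call with a gripper value outside its range is refused whole. OPENING is the opening in per cent of the stroke, from 0 (shut) to 100 (fully open), set as the call begins (- or left out, the last holds). The fingers move at their own pace and stop on an object; FORCE is the grip in N (left out, the last holds). Time passes only in rows, so rows that do not move let the fingers close, or fill a call up. It gives the time, the measured TCP pose, the force and the opening at its end, in the units of the state.
- manip.sense(): the state, without advancing time (a new reading comes with each control period).
- manip.snapshot(name): name is "side" or "top" or "wrist"; returns the picture (400x640x3 uint8, red, green, blue); there is no depth.
- manip.camera_info(name): a dict with "fx", "fy", "cx", "cy" (pixels), "R" (3x3) and "t" (3): a world point X has camera coordinates R X + t. Camera axes: x right, y down, z forward; pixel columns grow to the right and rows downward; lengths in m; the calibration is good to about 2 mm. The wrist camera is an equidistant fisheye: a pixel r from the principal point sees the ray r / f radians off the axis. A picture is of the moment at which its call begins: read the wrist's pose just before it. camera_info takes no time and is no camera call; for the wrist camera it gives the pose at the moment of the call.
- manip.sign_off(): hands the job in, once; it reports no verdict.
The state is a dict: "t": time; "q": joint angles; "qd": joint speeds; "tau": joint torques, N m; "tcp_pos": TCP position; "tool_rot": TCP orientation; "force": force on the tool from outside, world axes, zero at the start; "ft_torque": the same for the moment, N m; "finger_gap": opening from 0.0 (shut) to 1.0 (fully open).
Only numpy, scipy, OpenCV 4.12 (cv2) and the standard library are available. Lean on these libraries where they do the work, as an engineer would, in place of code of your own. Each camera call takes 0.05 s, during which the arm holds its last target. There are 200 camera calls.

### The job

Pick up the footed tray by its grip, turn it half round so that its cut-down end lies over the bin's tall end, and lower it onto the bin so that all its feet rest on the bin's inner ledges, squarely over the bin, and it stands clear above the cooler inside instead of nesting down onto it. Set it down before letting go, keep it off the cooler, and leave the bin and the smaller caddy where they are.

Things in the scene. Friction and masses are not known exactly. Their poses are not given: they have to be found in the camera images.
- tray: Larger grey handled tray, 160 (x) x 104 mm, ~0.3 kg, loose. Origin: mid-footprint at foot soles; z up. Body z 30-70 mm, but its -x end is cut down to z 46. Grip block 30 x 30 mm, z 94-118, on a post over the origin, sides along x and y. Four feet 12 (x) x 10 mm at x -60 and +20, y +-47. Starts empty on the bench, left or right of the bin, facing its way within 40 deg (-x ends to robot).
- bin: Grey open bin, 180 (x) x 132 x 65 mm high, walls 4, ~0.6 kg, loose. Origin: centre of underside; z up. -x end cut down to 34 mm. Ledges inside both long walls, tops at z 40: x 42..86 and x -38..-2, |y| 28..62. Tray turned half round (x axes opposed, origins in line): feet land mid-ledge, tray origin 40 mm above bin's, feet 10 mm off the long walls. Same way round: feet miss the ledges.
- cooler: Finned aluminium chip cooler on a copper base, 36 x 36 x 45 mm, 0.12 kg, loose on the floor of the bin between the ledges; its top is 49 mm above the bin's underside. Origin: centre of its underside.
- caddy: Bystander: smaller plain grey handled caddy without feet, 110 x 80 mm, rim 38 mm high, with a 22 mm square grip on a centre post up to 74 mm. Stands loose on the bench beyond bin and tray. Origin: centre of its underside. Leave it alone.
There are look-alikes about, which are no part of the job. Several things have the shape of the cooler; the one meant has the colours described above.

How it is judged:
On the way, in this order (a step that is already met when the one before it is completed fails the run):
1. the tray is lifted clear of the bench in the fingers (height (world z) of tray above 0.06 m and contact force between the fingers and tray above 1 N), for 0.2 s.
2. still held, the tray is lowered to the bin's ledges (origin 30 to 52 mm above the bin's, within 20 mm sideways) (z of tray in the frame of bin between 0.03 and 0.052 m and horizontal distance between tray and bin below 0.02 m and contact force between the fingers and tray above 1 N), for 0.1 s.
At the end, for the whole second after the job is handed in: The tray stands level and at rest on the bin's ledges, turned half round: its origin 34 to 46 mm above the bin's, within 15 mm of it sideways, its long axis within 10 degrees of the bin's, tray and bin tilted less than 3.4 degrees; the bin is flat on the bench and the cooler still on its floor (z of tray in the frame of bin between 0.034 and 0.046 m and horizontal distance between tray and bin below 0.015 m and angle between the x axis of tray and the x axis of bin, either way round below 0.175 rad and angle between each of tray, bin's own z axis and vertical below 0.06 rad and height (world z) of bin below 0.01 m and linear speed of tray below 0.02 m/s and z of cooler in the frame of bin below 0.02 m and horizontal distance between cooler and bin below 0.06 m); the robot touches nothing.
It fails at once if the tray presses on the cooler with more than 3 N (contact force between tray and cooler above 3 N).
It fails at once if the bin is shifted more than 40 mm (distance of bin from where it was at the start of the episode above 0.04 m).
It fails at once if the caddy is shifted more than 30 mm (distance of caddy from where it was at the start of the episode above 0.03 m).
It also fails if it takes over 35 s, if anything falls off the work surface, if the arm or the gripper's body presses on something with over 40 N, if the wrist force passes 120 N, or if a joint passes its speed limit or range.

## Working session

There is one attempt and no reset: what is moved stays moved. The work goes in short steps, Python scripts to look and compute and a shell command to move; the robot and the scene stay as the last step left them, time stands still between calls to the robot, and variables do not carry over. Pictures are saved under pics/ and viewed, about 8 in all and at most 12, crops included, and the job is handed in when it is done.

```bash
mkdir -p pics; ls
python3 - <<'E'
from station import manip
import cv2,numpy as np
for n in("top","side"):
    im=manip.snapshot(n); cv2.imwrite(f"pics/{n}0.png",im[:,:,::-1])
    c=manip.camera_info(n); print(n,c)
s=manip.sense();print(s['t'],s['tcp_pos'],s['tool_rot'])
E
```

```text
pics
top {'fx': 379.1529516600176, 'fy': 379.1529516600176, 'cx': 314.9574529541019, 'cy': 197.4037254769597, 'R': array([[-0.01130538, -0.99958492,  0.02649854],
       [-0.99322252,  0.00815987, -0.11594159],
       [ 0.11567724, -0.02762971, -0.9929025 ]]), 't': array([-0.00460318,  0.59790681,  0.76570135])}
side {'fx': 375.91106638280644, 'fy': 375.91106638280644, 'cx': 322.980152640062, 'cy': 203.97692769017598, 'R': array([[-0.98640817, -0.16429136,  0.00269657],
       [-0.11553236,  0.68180202, -0.72235606],
       [ 0.11683833, -0.71284946, -0.69151605]]), 't': array([0.59077315, 0.10599186, 0.6522685 ])}
0.1 [0.20752987 0.58921567 0.40382086] [ 8.16206243e-01  5.77759835e-01 -8.84673594e-04  3.98986103e-04]
```

View pics/top0.png

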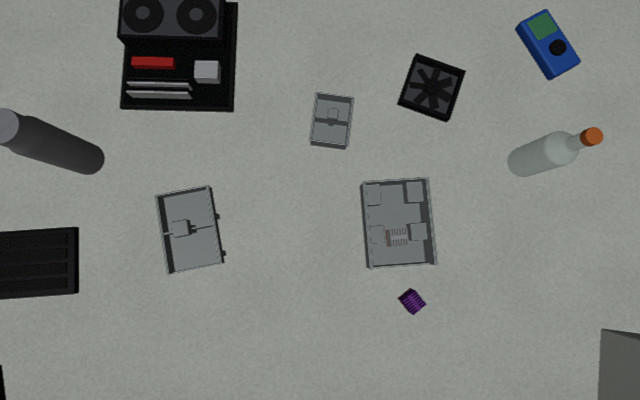

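View pics/side0.png

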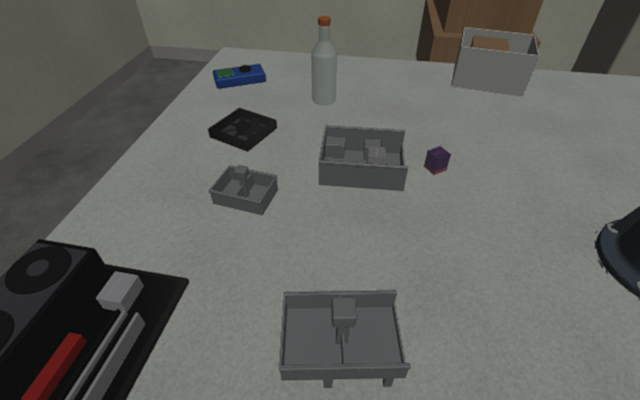

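Candidates:
- **Tray:** the larger handled one with feet, top (190,230). The look-alike is the caddy at top (332,120), which is smaller and has no feet.
- **Bin:** top (400,222). The look-alike is the white-grey box at the edge (620,365).
- **Cooler:** the copper one inside the bin at (395,237). The look-alike is the purple one at (412,300).

I'll check the tray and bin in one close crop.

Run:
```python
import cv2,numpy as np
im=cv2.imread("pics/top0.png")
f=lambda x,y:cv2.resize(im[y:y+120,x:x+96],None,fx=4.1,fy=4.1,interpolation=cv2.INTER_CUBIC)
o=np.hstack([f(143,170),f(350,164)])
o=cv2.convertScaleAbs(o,alpha=1.5,beta=0)
s=4.1
for k in range(0,120,10):
    y=int(k*s)
    cv2.line(o,(0,y),(6,y),(0,255,255),1); cv2.putText(o,str(170+k),(8,y+4),0,.3,(0,255,255))
    cv2.putText(o,str(164+k),(402,y+4),0,.3,(0,255,255));cv2.line(o,(394,y),(400,y),(0,255,255),1)
for k in range(0,96,10):
    x=int(k*s)
    for b,q in((143,0),(350,394)):
        cv2.line(o,(q+x,0),(q+x,6),(0,255,0),1); cv2.putText(o,str(b+k),(q+x-8,16),0,.3,(0,255,0))
cv2.imwrite("pics/crop1.png",o); print(o.shape)
```

```text
(492, 788, 3)
```

View pics/crop1.png

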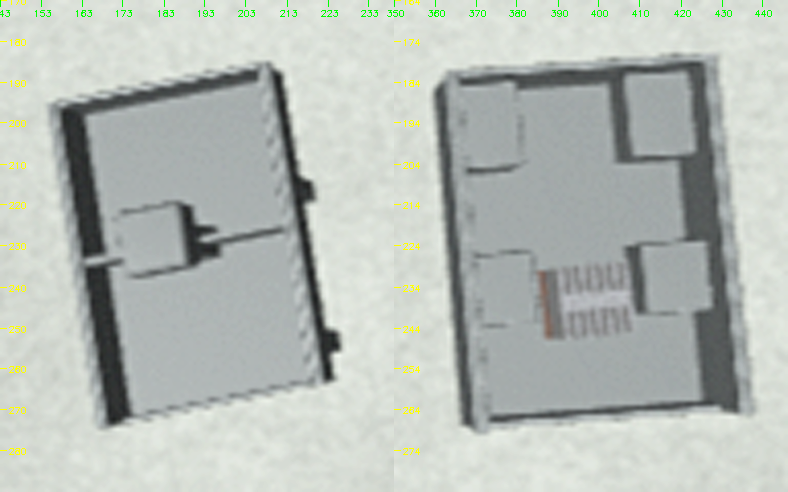

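```bash
cat > h.py <<'E'
import numpy as np, cv2
from scipy.optimize import least_squares
from station import manip
def proj(c,X):
    p=X@np.array(c["R"]).T+c["t"]
    return np.c_[c["fx"]*p[:,0]/p[:,2]+c["cx"],c["fy"]*p[:,1]/p[:,2]+c["cy"]]
def T(v,M,z=0):
    c,s=np.cos(v[2]),np.sin(v[2]); M=np.array(M)/1000.
    return np.c_[v[0]+c*M[:,0]-s*M[:,1],v[1]+s*M[:,0]+c*M[:,1],M[:,2]+z]
def fit(c,M,uv,v0,z=0):
    r=least_squares(lambda v:(proj(c,T(v,M,z))-uv).ravel(),v0,loss='soft_l1')
    e=proj(c,T(r.x,M,z))-uv
    return r.x,e
E
python3 - <<'E'
from h import *
c=manip.camera_info("top"); s=4.1
tm=[(80,52,70),(80,-52,70),(-80,-52,70),(-80,52,70),(15,15,118),(15,-15,118),(-15,-15,118),(-15,15,118),(26,-52,0),(14,-52,0),(-54,-52,0),(-66,-52,0)]
tp=np.array([(50,104),(272,64),(322,381),(103,427),(117,209),(180,202),(191,266),(134,277),(313,180),(315,200),(338,332),(340,350)])
bm=[(90,66,65),(90,-66,65),(-90,-66,65),(-90,66,65),(90,66,0),(-90,66,0),(86,-28,40),(86,-62,40),(42,-62,40),(42,-28,40),(-2,-28,40),(-2,-62,40),(-38,-62,40),(-38,-28,40)]
bp=np.array([(450,73),(718,56),(752,411),(479,432),(437,88),(464,425),(628,75),(690,72),(697,155),(632,158),(642,243),(705,240),(710,310),(647,313)])
tu=(tp+.5)/s-.5+[143,170]; bu=(bp+.5)/s-.5+[350-394/s,164]
for M,u,v in((tm,tu,[.5,.3,0]),(bm,bu,[.5,-.2,0])):
    x,e=fit(c,M,u,v); print(x[:2]*1000,np.degrees(x[2])); print(e.round(1).tolist())
from scipy.spatial.transform import Rotation as R
S=manip.sense(); Rm=R.from_quat(S['tool_rot']).as_matrix(); print(Rm.round(3), np.degrees(np.arctan2(Rm[1,0],Rm[0,0])),np.degrees(S['q']).round(1))
E
```

```text
[533.40679796 243.29139088] 10.57370558509428
[[0.7, -0.6], [-1.7, -0.7], [-0.6, 1.1], [-0.0, 0.4], [-0.6, 0.8], [0.1, -0.6], [-0.0, -0.3], [-2.3, 0.2], [0.6, -0.1], [1.0, 0.4], [0.7, -0.8], [1.1, 0.3]]
[ 541.97191165 -180.75733686] 2.9761510692546413
[[0.5, -1.0], [-1.2, -0.5], [-0.8, 1.3], [0.5, 0.5], [-0.8, 0.1], [-1.0, 0.0], [-0.5, -0.3], [0.2, -0.5], [0.5, -0.2], [0.4, 0.1], [-0.1, 0.2], [0.5, -0.1], [1.0, 0.1], [0.2, 0.4]]
[[ 0.332  0.943 -0.001]
 [ 0.943 -0.332 -0.002]
 [-0.002 -0.    -1.   ]] 70.58632868890378 [ 60.4  30.3  82.1   0.   67.7 -10.2]
```

```bash
python3 -m jog '[[[30,-30,-4,3],[41,-43,-5,4],[41,-43,-5,4],[41,-43,-5,4],[41,-43,-5,4],[41,-43,-5,4],[41,-43,-5,4],[30,-30,-4,3]]]' 100 60
python3 -m jog '[[[19,-28,0,0],[0,0,0,0],[0,0,0,0],[0,0,0,0],[0,0,0,0],[0,0,0,0],[0,0,0,0],[0,0,0,0]]]'
python3 - <<'E'
from h import *
c=manip.camera_info("wrist"); im=manip.snapshot("wrist"); cv2.imwrite("pics/w1.png",im[:,:,::-1]); print(c)
im=manip.snapshot("top"); cv2.imwrite("pics/top1.png",im[:,:,::-1])
E
```

```text
t: 1.1
tcp_pos: [0.5152, 0.2693, 0.3661]
tool_rot: [0.639, 0.769, -0.0, -0.0]
force: [0.1, -0.1, 0.6]
finger_gap: 1.001
t: 2.1
tcp_pos: [0.5326, 0.2435, 0.3667]
tool_rot: [0.639, 0.769, 0.0, 0.0]
force: [-0.4, 0.2, 1.4]
finger_gap: 1.005
{'fx': 309.70691628693146, 'fy': 309.70691628693146, 'cx': 319.9880513287027, 'cy': 195.48102304232867, 'R': array([[-1.84015130e-01,  9.82923349e-01,  3.48911778e-04],
       [ 9.42380962e-01,  1.76324186e-01,  2.84302486e-01],
       [ 2.79386030e-01,  5.26447668e-02, -9.58734570e-01]]), 't': array([-0.1431748 , -0.57179096,  0.18131828])}
```

View pics/w1.png

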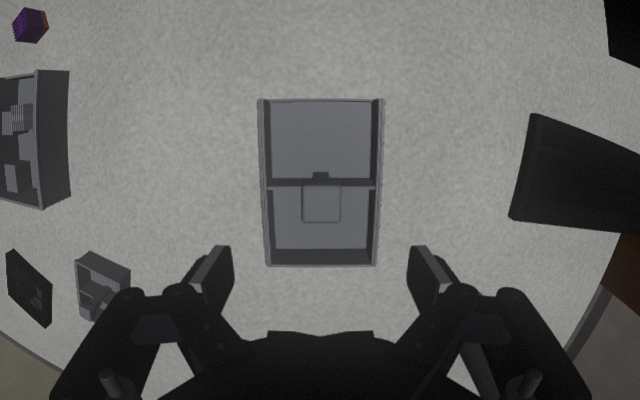

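The wrist view shows the tray upright with its low end up at row 99. The grip top spans (303..341, 185..222), and the tall end corners are at (266,266) and (378,266). The grip sits centred between the pads. Next I'll refine with a fisheye fit.

```bash
cat >> h.py <<'E'
def fproj(c,X):
    p=X@np.array(c["R"]).T+c["t"]; r=np.hypot(p[:,0],p[:,1]); th=np.arctan2(r,p[:,2])
    return np.c_[c["cx"]+c["fx"]*th*p[:,0]/r,c["cy"]+c["fy"]*th*p[:,1]/r]
E
python3 - <<'E'
from h import *
c=manip.camera_info("wrist")
M=[(80,52,70),(80,-52,70),(-80,-52,70),(-80,52,70),(15,15,118),(15,-15,118),(-15,-15,118),(-15,15,118)]
u=np.array([(378,266),(266,266),(258,99),(385,99),(341,222),(303,222),(303,186),(341,186)])
for sel in (range(8),[0,1,4,5,6,7]):
    m=[M[i] for i in sel]
    uu=u[list(sel)]
    r=least_squares(lambda v:(fproj(c,T(v,m))-uu).ravel(),[.533,.243,.18],loss='soft_l1')
    print(r.x[:2]*1000,np.degrees(r.x[2]),(fproj(c,T(r.x,m))-uu).round(1).tolist())
E
```

```text
[532.49921133 246.74387771] 10.619788996822583 [[-4.0, 0.1], [3.0, 0.3], [3.0, -0.7], [-2.7, -0.7], [0.7, 1.7], [-0.8, 1.7], [-1.5, -0.5], [1.6, -0.6]]
[532.16277035 246.69675883] 10.569870460878203 [[-4.1, -0.1], [3.0, -0.1], [0.8, 1.3], [-0.8, 1.3], [-1.5, -1.0], [1.6, -1.0]]
```

```bash
python3 -m jog '[[[0,1,-20,0],[0,0,-25,0],[0,0,-25,0],[0,0,-20,0],[0,0,-12,0],[0,0,-6,0],[0,0,0,0],[0,0,0,0]]]' 100 60
python3 -m jog '[[[0,0,0,0],[0,0,0,0],[0,0,0,0],[0,0,0,0],[0,0,0,0],[0,0,0,0],[0,0,0,0],[0,0,0,0]]]' 0 60
```

```text
t: 3.2
tcp_pos: [0.533, 0.2445, 0.2594]
tool_rot: [0.639, 0.769, 0.001, 0.0]
force: [-0.3, -0.1, 0.2]
finger_gap: 0.997
t: 4.2
tcp_pos: [0.5328, 0.2444, 0.259]
tool_rot: [0.639, 0.769, 0.0, 0.0]
force: [-1.3, -2.4, 5.7]
finger_gap: 0.344
```

```bash
python3 -m jog '[[[0,0,10,0],[0,0,20,0],[0,0,25,0],[0,0,25,0],[0,0,20,0],[0,0,20,0],[0,0,10,0],[0,0,0,0]]]'
python3 - <<'E'
from h import *
c=manip.camera_info("wrist"); im=manip.snapshot("wrist"); cv2.imwrite("pics/w2.png",im[:,:,::-1]); np.save("w2.npy",c,allow_pickle=True)
E
```

```text
t: 5.2
tcp_pos: [0.5326, 0.2446, 0.3889]
tool_rot: [0.639, 0.769, 0.0, 0.0]
force: [-0.1, -0.0, -3.0]
finger_gap: 0.344
```

View pics/w2.png

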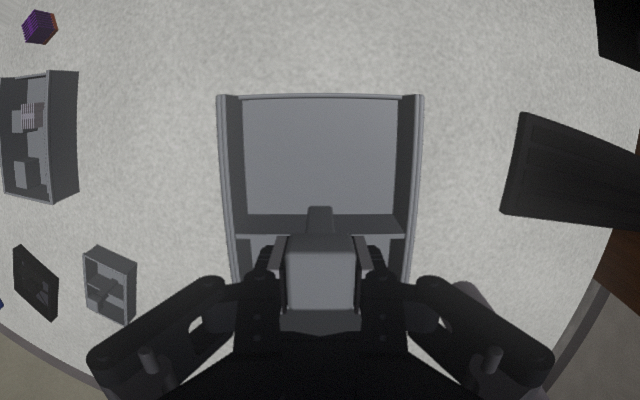

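```bash
python3 -m jog '[[[0,-5,0,-4],[0,-10,0,-8],[0,-15,0,-9],[0,-18,0,-9],[0,-20,0,-9],[0,-20,0,-9],[0,-20,0,-9],[0,-20,0,-9]]]'
python3 -m jog '[[[1,-20,0,-9],[1,-20,0,-9],[1,-20,0,-9],[1,-20,0,-9],[1,-20,0,-9],[1,-20,0,-9],[1,-20,0,-9],[1,-20,0,-9]]]'
python3 -m jog '[[[1,-20,0,-9],[0,-20,0,-9],[0,-20,0,-9],[0,-20,0,-9],[0,-20,0,-8.6],[0,-20,0,-5],[0,-18,0,0],[0,0,0,0]]]'
```

```text
t: 6.25
tcp_pos: [0.5323, 0.1158, 0.3874]
tool_rot: [0.956, 0.295, -0.001, -0.0]
force: [0.8, 0.0, -3.5]
finger_gap: 0.342
t: 7.25
tcp_pos: [0.5403, -0.0441, 0.3874]
tool_rot: [0.946, -0.323, -0.001, -0.0]
force: [0.2, 0.7, -3.5]
finger_gap: 0.344
t: 8.25
tcp_pos: [0.5417, -0.1827, 0.388]
tool_rot: [0.725, -0.689, -0.0, 0.0]
force: [1.0, 0.7, -3.1]
finger_gap: 0.344
```

```bash
python3 -m jog '[[[0,2,-10,0],[0,0,-15,0],[0,0,-15,0],[0,0,-5,0],[0,0,0,0],[0,0,0,0],[0,0,0,0],[0,0,0,0]]]'
python3 - <<'E'
from h import *
a=manip.snapshot("side")[:,:,::-1]; b=manip.snapshot("wrist")[:,:,::-1]; c=manip.snapshot("top")[:,:,::-1]
cv2.imwrite("pics/s3.png",a);cv2.imwrite("pics/w3.png",b);cv2.imwrite("pics/t3.png",c)
o=np.vstack([cv2.resize(a[60:220,260:460],(750,600),interpolation=cv2.INTER_CUBIC)])
o=cv2.convertScaleAbs(o,alpha=1.5)
cv2.imwrite("pics/s3c.png",o)
E
```

```text
t: 9.25
tcp_pos: [0.5418, -0.1796, 0.3441]
tool_rot: [0.725, -0.688, 0.0, -0.0]
force: [-0.3, 0.2, -3.6]
finger_gap: 0.338
```

View pics/s3c.png

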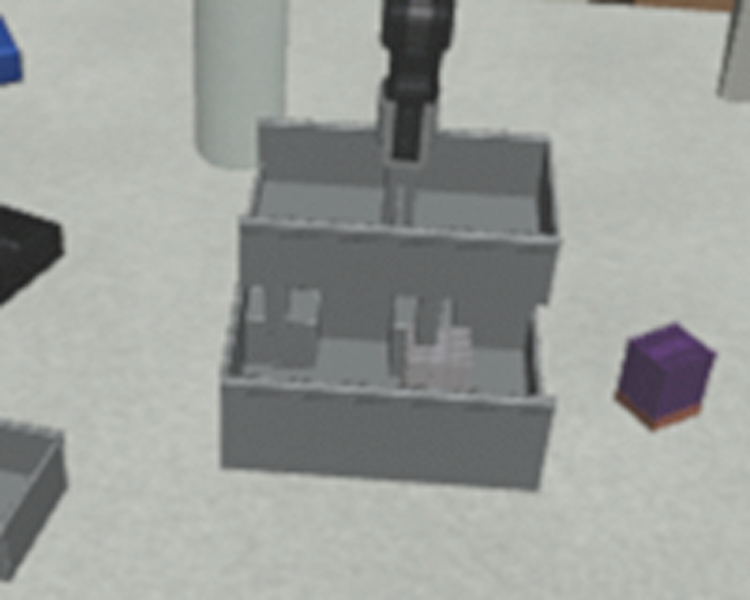

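View pics/w3.png

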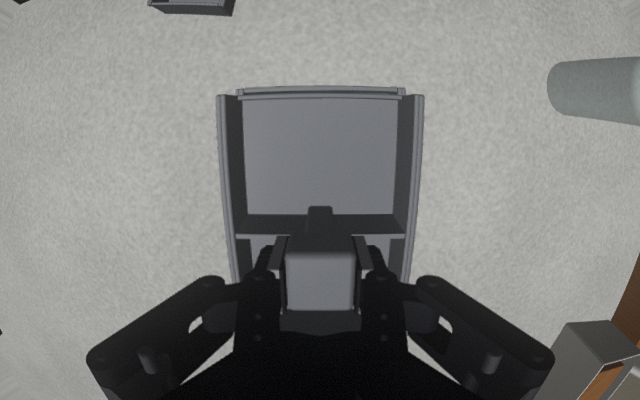

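The side view shows the tray (near rim (240,222)-(558,240) in the crop) level above the bin (near rim (225,380)-(552,400)). In the wrist view the bin's tall-end rim, at (237..406, row 89), is centred under the tray's low end. I'll fit both for the relative offset.

Run:
```python
from h import *
c=manip.camera_info("side"); k=3.75
f=lambda p:(np.array(p)+.5)/k-.5+[260,60]
bm=[(90,66,65),(-90,66,65),(90,66,0),(-90,66,0)]
bu=f([(223,380),(554,402),(222,467),(540,489)])
tm=[(-80,-52,70),(80,-52,70),(-80,52,70),(80,52,70)]
tu=f([(241,222),(559,240),(260,120),(549,137)])
x,e=fit(c,bm,bu,[.542,-.181,.05]); print('bin',x[:2]*1000,np.degrees(x[2]),e.round(1).tolist())
x,e=fit(c,tm,tu,[.542,-.181,3.19],z=.3441-.259); print('tray',x[:2]*1000,np.degrees(x[2]),e.round(1).tolist())
w=manip.camera_info("wrist")
for v in([.542,-.181,.052],[.538,-.181,.052],[.542,-.181,.064]):print(fproj(w,T(v,[(90,66,65),(90,-66,65)])).round(1).tolist())
print(fproj(w,T([.5418,-.1796,np.radians(3+180)],[(-80,-52,70),(-80,52,70),(-80,-52,46),(-80,52,46)],.085)).round(1).tolist())
```

```text
bin [ 540.96440397 -181.30145248] 3.53207123188802 [[-0.7, -0.7], [1.2, -0.7], [-0.2, 0.5], [-0.0, 0.6]]
tray [ 542.51932907 -177.99132525] 183.29213512049824 [[-0.8, -0.5], [0.8, -0.2], [-0.5, 0.4], [0.5, 0.1]]
[[242.0, 86.7], [405.7, 87.2]]
[[241.8, 91.6], [405.4, 92.1]]
[[240.7, 87.8], [404.4, 86.2]]
[[223.4, 94.8], [422.9, 95.2], [235.5, 96.0], [410.2, 96.3]]
```

```bash
python3 -m jog '[[[-1,-2,-6,0],[0,0,-10,0],[0,0,-10,0],[0,0,-6,0],[0,0,-4,0],[0,0,-2,0],[0,0,-2,0],[0,0,0,0]]]'
python3 -m jog '[[[0,0,-1,0],[0,0,-1,0],[0,0,-1,0],[0,0,-1,0],[0,0,-0.5,0],[0,0,0,0],[0,0,0,0],[0,0,0,0]]]'
```

```text
t: 10.4
tcp_pos: [0.5407, -0.1815, 0.3038]
tool_rot: [0.725, -0.688, 0.0, -0.0]
force: [-0.8, -0.5, -2.9]
finger_gap: 0.343
t: 11.4
tcp_pos: [0.5407, -0.1815, 0.2993]
tool_rot: [0.725, -0.688, 0.0, -0.0]
force: [0.9, -0.8, -3.2]
finger_gap: 0.344
```

```bash
python3 -m jog '[[[0,0,-0.5,0],[0,0,0,0],[0,0,-0.5,0],[0,0,0,0],[0,0,-0.3,0],[0,0,0,0],[0,0,0,0],[0,0,0,0]]]'
python3 - <<'E'
from h import *
a=manip.snapshot("side")[:,:,::-1]; b=manip.snapshot("wrist")[:,:,::-1]
cv2.imwrite("pics/w4.png",b)
o=cv2.resize(a[80:220,290:440],(750,700)[0:1]+(580,),interpolation=cv2.INTER_CUBIC) if 0 else cv2.resize(a[80:220,290:440],None,fx=4,fy=4,interpolation=cv2.INTER_CUBIC)
cv2.imwrite("pics/s4c.png",cv2.convertScaleAbs(o,alpha=1.6)); print(manip.sense()['force'])
E
```

```text
t: 12.4
tcp_pos: [0.5407, -0.1814, 0.2989]
tool_rot: [0.725, -0.688, 0.0, -0.0]
force: [-2.7, 2.2, 7.5]
finger_gap: 0.343
[-2.28475419  2.11045436  7.38945176]
```

View pics/s4c.png

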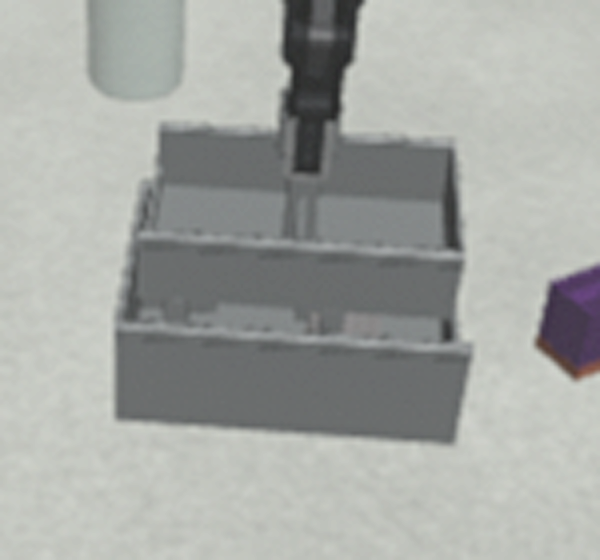

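The crop shows the tray seated level between the bin walls: tray rim (138,237)-(462,257), bin rim (120,325)-(470,347). The wrist force went from -3 to +7.5 N at tray z ≈ 40 mm, so its weight is on the ledges. Releasing and rising now.

```bash
python3 -m jog '[[[0,0,0,0],[0,0,0,0],[0,0,0,0],[0,0,0,0],[0,0,0,0],[0,0,0,0],[0,0,0,0],[0,0,0,0]]]' 100
python3 -m jog '[[[0,0,10,0],[0,0,20,0],[0,0,30,0],[0,0,30,0],[0,0,30,0],[0,0,20,0],[0,0,10,0],[0,0,0,0]]]'
python3 -m jog '[[[0,10,10,0],[0,30,0,0],[0,50,0,0],[0,50,0,0],[0,50,0,0],[0,40,0,0],[0,20,0,0],[0,0,0,0]]]'
python3 - <<'E'
from h import *
a=manip.snapshot("side")[:,:,::-1]; b=manip.snapshot("top")[:,:,::-1]
cv2.imwrite("pics/s5.png",a);cv2.imwrite("pics/t5.png",b)
f=lambda im,x,y:cv2.resize(im[y:y+120,x:x+98],None,fx=4,fy=4,interpolation=cv2.INTER_CUBIC)
o=np.hstack([f(b,348,160),cv2.resize(a[100:220,312:412],None,fx=4,fy=4,interpolation=cv2.INTER_CUBIC)])
o=cv2.convertScaleAbs(o,alpha=1.5)
cv2.imwrite("pics/c5.png",o); print(o.shape)
E
```

```text
t: 13.5
tcp_pos: [0.5407, -0.1815, 0.2979]
tool_rot: [0.725, -0.688, 0.0, 0.0]
force: [0.7, 0.4, 0.3]
finger_gap: 0.998
t: 14.5
tcp_pos: [0.5406, -0.1815, 0.4487]
tool_rot: [0.725, -0.688, 0.001, -0.0]
force: [0.4, -0.4, -0.8]
finger_gap: 1.003
t: 15.5
tcp_pos: [0.5405, 0.0695, 0.4577]
tool_rot: [0.726, -0.688, -0.0, 0.0]
force: [-0.1, -0.6, 0.4]
finger_gap: 1.001
(480, 792, 3)
```

View pics/c5.png

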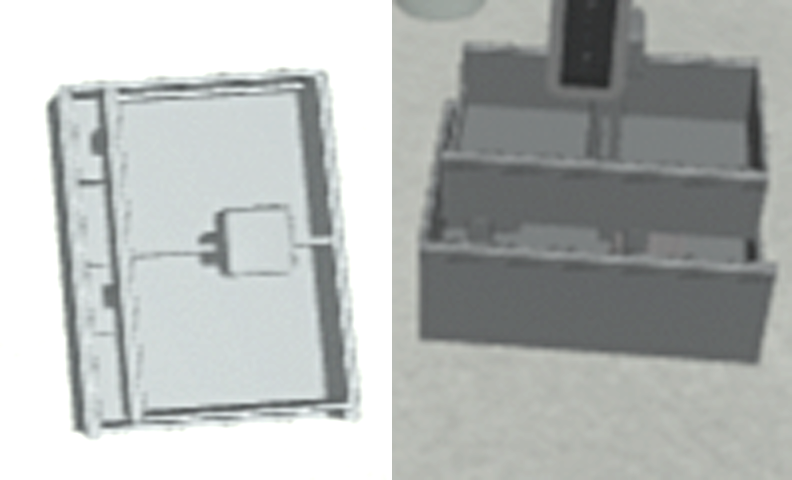

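The top crop shows both visible feet mid-ledge: (100,140) on the ledge ending at row 182, and (108,297) on the ledge spanning rows 265–333. The tray is level and the gripper is away. I'll do one numeric check and hand in if it's good.

Run:
```python
from h import *
c=manip.camera_info("top"); f=lambda p:(np.array(p)+.5)/4-.5+[348,160]
t,e=fit(c,[(-15,-15,118),(-15,15,118),(15,15,118),(15,-15,118),(-80,-52,70),(80,-52,70)],f([(222,212),(289,205),(294,270),(230,277),(104,90),(132,425)]),[.54,-.18,3.19],z=.04)
b,e2=fit(c,[(90,66,65),(-90,66,65),(90,-66,65),(-90,-66,65),(90,66,0),(-90,66,0)],f([(65,88),(96,435),(326,70),(358,415),(49,103),(78,428)]),[.54,-.18,.05])
print(t,b,e.round(1).tolist(),e2.round(1).tolist())
d=np.hypot(*(t-b)[:2]); a=abs(np.degrees(t[2]-b[2])-180); print(d*1000,a)
if d<.011 and a<6: manip.sign_off(); print("signed off")
```

```text
[ 0.54158455 -0.17972594  3.20280398] [ 0.54278105 -0.1825879   0.05726319] [[-0.3, -0.5], [-0.5, 0.1], [0.0, 0.6], [-0.6, 0.1], [0.5, -0.2], [1.2, -0.1]] [[0.6, -1.4], [0.4, 0.8], [-1.1, -0.9], [0.1, 1.1], [0.0, -0.4], [-0.4, 0.4]]
3.1020068924539927 0.22621165355266726
the job is handed in; nothing more can be done
signed off
```

I picked the tray up by its grip, turned it about 188° clockwise to match the bin, and lowered it onto the bin's ledges. I let go only after it was set down, moved the gripper clear and handed the job in at about 15.6 s.

- **Position:** the last camera fit puts the tray about 3 mm from the bin's centre, with its long axis 0.2° off the bin's.
- **Height:** the wrist force went from -3 N to +7.5 N as the tray reached about 40 mm above the bin's underside, which matches the ledge height.
- **Feet and level:** the two visible feet sit mid-ledge and the tray looks level. The other two feet are hidden from the cameras.
- **Bin:** the bin's fit agrees with where it started to about 2 mm, which is within the camera error.
- **Caddy and cooler:** I did not measure these at the end. The carry path was planned to pass above the caddy, and nothing in the forces or pictures suggested contact with the cooler.

No check failed; the camera fits differed by up to about 3.5 mm between views.

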